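# Seat the board in the test station and hold the spring-return dial at its third detent

## Task

Set the green circuit board flat and square in the pocket of the test station, without dropping it, and let go of it. Only then turn the station's spring-return dial clockwise past its first two detents to the third, at the red dot, and keep holding it there: the program finishes with the gripper still holding the dial against its spring. Leave the antenna, the coaxial adapter and the fuse holder where they lie.

Things in the scene. Friction and masses are not known exactly. Their poses are not given: they have to be found in the camera images.
- board_center (a point): Centre, half-way up (12.5 mm above the underside), of the loose circuit board module: a plate 70 (x) x 50 (y) x 5 mm, green above, black below, with a silver block-shaped can 40 (x) x 24 (y) mm on its middle rising 20 mm above the plate (25 mm in all). z up. Starts flat on the table. Grasp the can across its 24 mm; chips by the plate's short ends are at most 1.5 mm high.
- station: The fixed test station: a block 120 (x) x 260 (y) x 32 mm high on the table, origin at the centre of its underside, x away from the robot. Its grey half (-y) has the pocket, its blue half (+y) the dial. It stands turned by up to 0.3 rad.
- pocket (a point): Middle of the floor of the pocket in the station's grey half. The pocket is 73 (x) x 53 (y) mm and 5 mm deep, with a 1.5 mm chamfer at the mouth and a white frame painted round it; its floor is 27 mm above the table. z up; the dial's axis is 130 mm away along +y. The board fits either way round with its 70 mm side along x; seated, its plate is flush with the station's top.
- dial_grip (a point): On the dial's vertical axis, 54 mm above the table, half-way up its bar grip. The black dial is a disc 50 mm across, 8 mm high, on the 32 mm high station; the bar across it is 50 mm long, 14 mm wide and rises 28 mm above the disc (top 68 mm above the table). x along the bar to its pointer end (white line), z up; turns with the dial. At rest x is 0.6 rad anticlockwise of the pocket's x.
- dial (a joint): Turn of the dial in rad: 0 at rest, growing clockwise from above. Detents (felt as torque ripple) at 0.4 and 0.8 (yellow dots), the third at 1.2 (red dot); hard stop at 1.3. Let go, it always springs back to 0 through all detents: about 0.07 N m near rest, 0.15 N m at the third, with 0.05 N m of ripple either way.
- adapter_center (a point): Silver coaxial adapter, lying, about 40 mm long and 14 mm thick, loose; its centre. To be left alone.
- fuse_center (a point): Yellow plastic fuse holder, 44 x 20 x 17 mm, loose; its centre. To be left alone.
- antenna_center (a point): Black rubber-duck antenna, lying, 168 mm long along its x, 14 mm thick, loose; its centre. To be left alone.
There are look-alikes about, which are no part of the job. What is meant by the part that bears board_center is not yellow, and is the smaller of those in its own colour.

How it is judged:
On the way, in this order (a step that is already met when the one before it is completed fails the run):
1. the board lies seated flat and square in the pocket and is let go (x of board_center in the frame of pocket between -0.003 and 0.003 m and y of board_center in the frame of pocket between -0.003 and 0.003 m and z of board_center in the frame of pocket below 0.014 m and angle between board_center's own z axis and vertical below 0.04 rad and angle between the x axis of board_center and the x axis of pocket, either way round below 0.07 rad and contact force between the fingers and board below 0.1 N), for 0.2 s.
2. the gripper holds the dial at the third detent (x of board_center in the frame of pocket between -0.003 and 0.003 m and y of board_center in the frame of pocket between -0.003 and 0.003 m and z of board_center in the frame of pocket below 0.014 m and angle between board_center's own z axis and vertical below 0.04 rad and angle between the x axis of board_center and the x axis of pocket, either way round below 0.07 rad and value of joint dial above 1.1 rad and contact force between the fingers and dial above 0.5 N), for 0.5 s.
At the end, for the whole second after the job is handed in: The board is seated in the pocket (within 3 mm of its middle, underside within 1.5 mm of the floor, tilt under 0.04 rad, square within 0.07 rad) and untouched by the fingers; the dial reads over 1.1 rad (third detent at 1.2) and is still, with the fingers pressing on it by more than 0.5 N (all of step 2 and contact force between the fingers and board below 0.1 N and velocity of joint dial between -0.1 and 0.1 rad/s); the arm keeps its last pose, push and grip.
It fails at once if the dial is turned before the board is in the pocket (value of joint dial above 0.2 rad and not (x of board_center in the frame of pocket between -0.006 and 0.006 m and y of board_center in the frame of pocket between -0.006 and 0.006 m and z of board_center in the frame of pocket below 0.0165 m and angle between board_center's own z axis and vertical below 0.1 rad and angle between the x axis of board_center and the x axis of pocket, either way round below 0.13 rad)).
It fails at once if the board is dropped (contact force between the fingers and board below 0.02 N and linear speed of board above 0.6 m/s).
It fails at once if the adapter is disturbed (distance of adapter_center from where it was at the start of the episode above 0.02 m).
It fails at once if the fuse holder is disturbed (distance of fuse_center from where it was at the start of the episode above 0.02 m).
It fails at once if the antenna is disturbed (distance of antenna_center from where it was at the start of the episode above 0.02 m).
It also fails if it takes over 53 s, if anything falls off the work surface, if the arm or the gripper's body presses on something with over 40 N, if the wrist force passes 120 N, or if a joint passes its speed limit or range.

## Robot

A 6-joint arm with a two-finger parallel gripper is mounted at the origin on the work surface. World frame = base frame: x ahead of the robot, y to its left, z up, the work surface at z = 0. Lengths are in m, angles in rad, forces in N, time in s.
With the tool pointing down it reaches from about 0.25 to 0.725 m from the base axis. Payload 4 kg.
Tool frame: the origin (TCP) lies where the fingers leave the gripper's body, on its centre line; the fingertips stand 73 mm ahead of it and the grasp point (between the pads) lies 54 mm ahead of it (bot.tips_ahead is the z of the fingertips in the tool frame, in m); z points along the fingers, y is the direction in which the jaws open and shut (so a half turn about z gives the same grasp; the last joint's range is limited). The gripper opens to 85 mm and grips with 20 to 120 N. Pads are 22 mm wide; open, the fingers measure 114 mm over their backs; the gripper's body (76 mm by 85 mm) begins 54 mm behind the grasp point. The pads swing forward as they close: fully open they stand 13 mm farther back than shut.
Start: joints at [1.267, 0.241, 0.005, 1.335, 0, 1.571], TCP at [0.15, 0.477, 0.304] pointing down, gripper open.
Joint ranges: [-2.72, 2.72], [-1.05, 1.87], [-1.09, 1.28], [-1.99, 2.15], [-1.42, 1.44], [-3.14, 3.14]. Speed limits (rad/s): [2.79, 2.79, 3.14, 3.14, 3.14, 3.14].

## Interface

Orientations are given as a unit quaternion [x, y, z, w].
In Python, from workcell import readout, camera, get_calibration, order, bot gives the robot as it stands.
- The arm moves only by the tool send_rows, never from a script. Its argument "moves" is a list of rows, each a list of 3 entries, a list of its own where there are three numbers: the shift along the tool's x, y, z in mm, then the turn, a rotation vector about the tool's x, y, z in rad, then the finger opening in mm, from 0 to 85.4. In form: [[[dx, dy, dz], [ax, ay, az], grip], ...]. A call has 1 to 12 rows; each row is the pose to reach, as a shift and turn from the pose measured when the call began, along the tool's axes at that moment; what a row does not reach only later rows make up. A row lasts 1/12 s, in which the tool goes at most 41.7 mm and 7.16 degrees, less where a joint would pass 70% of its speed; a pose out of reach is approached as far as the arm can. A call with a gripper value outside its range is refused whole. The fingers move at their own pace and stop on an object; the grip force is fixed at half the most. Time passes only in rows, so rows that repeat a pose let the fingers close. It gives the time, the measured TCP pose, the force and the opening at its end, in the units of the state.
- readout.get_obs(): the state, without advancing time (a new reading comes with each control period).
- camera(name): name is "side" or "top"; returns the picture (400x640x3 uint8, red, green, blue); there is no depth.
- get_calibration(name): a dict with "fx", "fy", "cx", "cy" (pixels), "R" (3x3) and "t" (3): a world point X has camera coordinates R X + t. Camera axes: x right, y down, z forward; pixel columns grow to the right and rows downward; lengths in m; the calibration is good to about 2 mm. A picture is of the moment at which its call begins. get_calibration takes no time and is no camera call.
- order.job_done(): hands the job in, once; it reports no verdict.
The state is a dict: "clock": time; "joint_pos": joint angles; "joint_vel": joint speeds; "tau": joint torques, N m; "eef_pos": TCP position; "tool_rot": TCP orientation; "ft_force": force on the tool from outside, world axes, zero at the start; "ft_torque": the same for the moment, N m; "grip_width": finger opening in m.
Only numpy, scipy, OpenCV 4.12 (cv2) and the standard library are available. Lean on these libraries where they do the work, as an engineer would, in place of code of your own. Each camera call takes 0.05 s, during which the arm holds its last target. There are 200 camera calls.

## Working session

There is one attempt and no reset: what is moved stays moved. The work goes in short steps, Python scripts to look and compute and a tool call to move; the robot and the scene stay as the last step left them, time stands still between calls to the robot, and variables do not carry over. Pictures are saved under pics/ and viewed, about 8 in all and at most 12, crops included, and the job is handed in when it is done.

Besides the shell and the picture viewer there is one more tool, called after "Call:" as name(argument=value, ...) on one line, values as JSON. send_rows: Moves the arm, as the interface text tells. Its arguments: {"type":"object","properties":{"moves":{"type":"array","items":{"type":"array"}}},"required":["moves"]}

```bash
mkdir -p pics; ls
python3 - <<'E'
from workcell import readout,camera,get_calibration,bot
import cv2
o=readout.get_obs(); print({k:o[k] for k in('clock','eef_pos','tool_rot','ft_force','grip_width')})
for n in('top','side'):
    cv2.imwrite(f'pics/{n}0.png',camera(n)[:,:,::-1]); print(n,get_calibration(n))
E
```

```text
pics
{'clock': 0.0, 'eef_pos': array([0.14942465, 0.47663976, 0.30299833]), 'tool_rot': array([ 1.51321645e-01,  9.88484013e-01, -1.04387587e-03, -1.61625896e-04]), 'ft_force': array([-0.82028404,  0.15860998,  0.84103146]), 'grip_width': 0.08507377832510304}
top {'fx': 421.4783036041514, 'fy': 421.4783036041514, 'cx': 311.58627435272064, 'cy': 204.47885884193198, 'R': array([[ 0.02345949, -0.9996433 , -0.01276402],
       [-0.99043735, -0.02150338, -0.13627716],
       [ 0.13595408,  0.01583896, -0.99058852]]), 't': array([-0.09932557,  0.56471657,  0.9317259 ])}
side {'fx': 364.298154657754, 'fy': 364.298154657754, 'cx': 324.96259707784714, 'cy': 199.9898694366631, 'R': array([[ 0.66210735, -0.7492037 , -0.01754042],
       [-0.58700068, -0.50392611, -0.63363134],
       [ 0.46587987,  0.42982821, -0.77343627]]), 't': array([-0.43637024,  0.33304044,  0.59748397])}
```

View pics/top0.png

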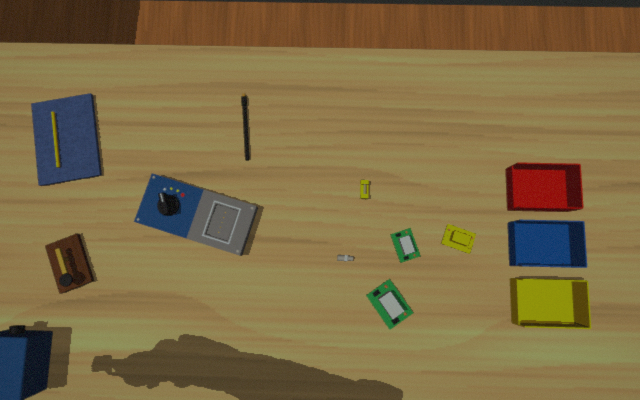

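View pics/side0.png

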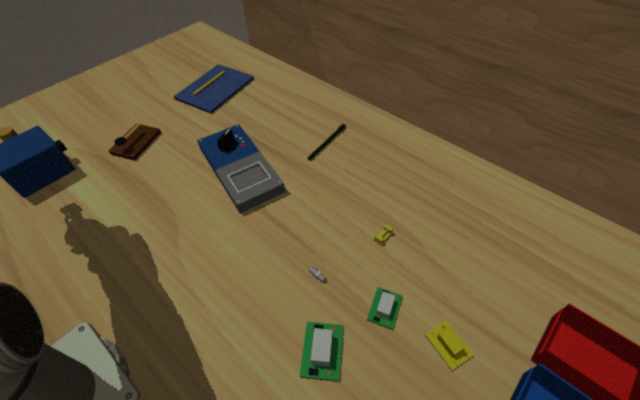

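Top view: the two green boards are at (405,245), the smaller one, which is mine, and at (390,304). The station's pocket is at (222,223) and its dial at (168,204). The fuse holder is at (365,189), the adapter at (346,258) and the antenna at (246,128). The arm is out of view.

```bash
cat > h.py <<'E'
import numpy as np,cv2
from workcell import readout,camera,get_calibration,bot
from scipy.spatial.transform import Rotation as Rn
def ray(n,uv,z):
    c=get_calibration(n);R=c['R'];C=-R.T@c['t']
    uv=np.atleast_2d(np.asarray(uv,float))
    d=np.c_[(uv[:,0]-c['cx'])/c['fx'],(uv[:,1]-c['cy'])/c['fy'],np.ones(len(uv))]@R
    return (C+d*((z-C[2])/d[:,2])[:,None])[:,:2]
def proj(n,X):
    c=get_calibration(n);p=np.atleast_2d(X)@c['R'].T+c['t']
    return np.c_[p[:,0]/p[:,2]*c['fx']+c['cx'],p[:,1]/p[:,2]*c['fy']+c['cy']]
def rect(n,mask,z):
    """min-area rectangle of the hull of a mask, on plane z: centre, sides, long-side yaw"""
    pts=cv2.convexHull(np.argwhere(mask)[:,::-1].astype(np.int32))[:,0].astype(float)
    w=ray(n,pts,z)*1000
    (c,s,a)=cv2.minAreaRect(w.astype(np.float32)); a=np.radians(a)
    if s[0]<s[1]: a+=np.pi/2;s=s[::-1]
    return np.round(c,1),np.round(s,1),round((a+np.pi/2)%np.pi-np.pi/2,3)
def comp(mask,uv,r=25):
    """largest blob among pixels within r of uv"""
    m=np.zeros(mask.shape,np.uint8);cv2.circle(m,(int(uv[0]),int(uv[1])),r,1,-1)
    n,l,s,c=cv2.connectedComponentsWithStats((mask&(m>0)).astype(np.uint8))
    return l==1+np.argmax(s[1:,4]),c[1+np.argmax(s[1:,4])]
E
python3 - <<'E'
from h import *
for n,b,f,d in(('top',(405,245),(222,223),(168,204)),('side',(385,307),(249,178),(229,140))):
    im=cv2.imread(f'pics/{n}0.png');h=cv2.cvtColor(im,cv2.COLOR_BGR2HSV);H,S,V=[h[...,i].astype(int) for i in range(3)]
    g,c=comp((H>40)&(H<85)&(S>80)&(V>50),b,30);print(n,'board',rect(n,g,.005),c,g.sum())
    k,c=comp((S<50)&(V>130),b,15);print(' can',rect(n,k,.025),c,k.sum(), [ray(n,c,.025)])
    w,c=comp((S<60)&(V>135),f,30);print(' frame',rect(n,w,.032),c,w.sum())
    gr,c=comp((S<70)&(V>50),f,50);print(' grey',rect(n,gr,.032))
    bl,c=comp((H>95)&(H<125)&(S>90)&(V>40),d,45);print(' blue',rect(n,bl,.032))
    cr=[cv2.resize(im[p[1]-35:p[1]+35,p[0]-45:p[0]+45],None,fx=4.4,fy=4.4,interpolation=cv2.INTER_CUBIC) for p in(d,f)] if n=='top' else cr
    if n=='side': cr+= [cv2.resize(im[p[1]-35:p[1]+35,p[0]-45:p[0]+45],None,fx=4.4,fy=4.4,interpolation=cv2.INTER_CUBIC) for p in(d,b)]
cv2.imwrite('pics/c1.png',np.vstack([np.hstack(cr[:2]),np.hstack(cr[2:])]))
E
```

```text
top board (array([ 480.5, -307.1]), array([70.2, 50.9]), np.float64(0.343)) [404.3163017  245.01946472] 411
 can (array([ 480.5, -306.9]), array([38. , 22.5]), np.float64(0.342)) [406.68862275 244.58083832] 167 [array([[ 0.48045436, -0.30677194]])]
 frame (array([564.4, 115.7]), array([17.1,  1.7]), np.float64(1.348)) [224.5 204. ] 8
 grey (array([522.6, 119.4]), array([135.5, 120.6]), np.float64(1.289))
 blue (array([559.4, 245.5]), array([128.2, 118.5]), np.float64(1.288))
side board (array([ 481.8, -306.9]), array([70.8, 50.4]), np.float64(0.343)) [384.06620209 309.33101045] 574
 can (array([ 482.2, -306.4]), array([36.5, 21.1]), np.float64(0.333)) [385.68181818 302.53181818] 220 [array([[ 0.4817956 , -0.30649202]])]Traceback (most recent call last):
  File "<stdin>", line 6, in <module>
  File "h.py", line 23, in comp
    return l==1+np.argmax(s[1:,4]),c[1+np.argmax(s[1:,4])]
                ~~~~~~~~~^^^^^^^^^
    return _wrapfunc(a, 'argmax', axis=axis, out=out, **kwds)
    return bound(*args, **kwds)
ValueError: attempt to get argmax of an empty sequence
```

Run:
```python
from h import *
cr=[]
for n,b,f,d in(('top',(405,245),(222,223),(168,204)),('side',(385,307),(249,178),(229,140))):
    im=cv2.imread(f'pics/{n}0.png');h=cv2.cvtColor(im,cv2.COLOR_BGR2HSV);H,S,V=[h[...,i].astype(int) for i in range(3)]
    print(n,V[f[1],f[0]-40:f[0]+40],S[f[1],f[0]])
    for T in (90,100,110,120):
        try: w,c=comp((S<70)&(V>T),f,28);print(T,' frame',rect(n,w,.032),c,w.sum())
        except ValueError: pass
    cr+= [cv2.resize(im[p[1]-33:p[1]+33,p[0]-45:p[0]+45],None,fx=4.4,fy=4.4,interpolation=cv2.INTER_CUBIC) for p in(d,f)]
cv2.imwrite('pics/c1.png',np.vstack([np.hstack(cr[:2]),np.hstack(cr[2:])]))
```

```text
top [ 98  95  97 101  96  99  93 100  99  99  92  97  97  98  97  94  97  99
  98  98  99  97  99 106 135 114  81  64  91  98  97  98  98  96  96  98
  98  95  95  99 100  98  96  96  97  99  98  96  98  97  98  93 114 141
 109  98  97  98  96  97  97  97  97  99  97  98  96  96  82  50  48  79
  86  86  81  86  96 138 150 148] 23
90  frame (array([522.9, 120.9]), array([125.8, 119.8]), np.float64(1.277)) [222.15749778 222.72937001] 2254
100  frame (array([521.2, 122.2]), array([93.7, 72. ]), np.float64(-0.286)) [220.79891304 222.70108696] 368
110  frame (array([522.8, 121.6]), array([87.7, 68. ]), np.float64(-0.281)) [220.87058824 222.02745098] 255
120  frame (array([522.9, 121.5]), array([86. , 66.5]), np.float64(-0.276)) [221.01796407 222.31736527] 167
side [136 136 136 136 137 136 135 129 113  81  52  61  73  80  82  79  79  81
  79  98 118 112  88  74  80  80  78  78  80  81  83  78  80  81  80  82
  80  80  79  85  86  83  80  81  82  79  80  79  81  82  76  78  78  78
  82  87  93 109 110 107 112 105  88  78  81  80  78  80  79  80  87 109
 130 137 137 138 138 139 136 138] 47
90  frame (array([524.6, 123.9]), array([90.4, 71.8]), np.float64(-0.275)) [248.49253731 176.80223881] 268
100  frame (array([524.5, 123.8]), array([88.3, 68.7]), np.float64(-0.279)) [248.58100559 177.67597765] 179
110  frame (array([486.4, 133.8]), array([66.4, 18.7]), np.float64(1.504)) [233.8   183.525] 40
120  frame (array([485.9, 141.1]), array([18.8,  1.3]), np.float64(1.303)) [231.33333333 181.5       ] 6
```

View pics/c1.png

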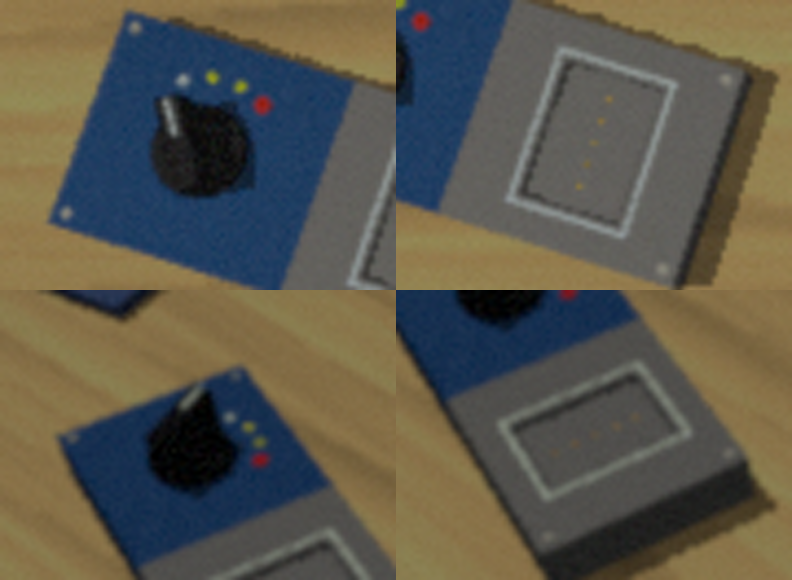

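Both views agree. The board is at (481,-307) mm with yaw 0.343, and the pocket is at about (523.7,122.7) with yaw -0.279. That puts the dial axis near (559.5,247.7), with the bar at yaw 0.32 at rest.

```bash
cat >> h.py <<'E'
def go(x,y,z,yaw):
    """print shift (mm) and turn to a tool-down TCP pose whose tool y has the given world yaw; mm in"""
    o=readout.get_obs();R=Rn.from_quat(o['tool_rot'])
    ty=np.array([np.cos(yaw),np.sin(yaw),0]);tz=np.array([0,0,-1.]);T=Rn.from_matrix(np.c_[np.cross(ty,tz),ty,tz])
    print('shift',np.round(R.inv().apply(np.array([x,y,z])-o['eef_pos']*1000),1),'turn',np.round((R.inv()*T).as_rotvec(),3),
     '| t',round(o['clock'],2),'pos',np.round(o['eef_pos']*1000,1),'J',np.round(o['joint_pos'],2),'w',round(o['grip_width']*1000,1),'F',np.round(o['ft_force'],1),'T',np.round(o['ft_torque'],2),'tips',round(bot.tips_ahead*1000,1))
E
python3 -c "
from h import *
go(481,-307,180,1.914)"
```

```text
shift [-550.8 -648.4  124.3] turn [-0.002 -0.001 -0.647] | t 0.1 pos [149.5 476.7 303.1] J [1.27 0.24 0.   1.34 0.   1.57] w 85.5 F [-0.8 -0.2  0.3] T [-0.02  0.   -0.03] tips 72.6
```

Call:
send_rows(moves=[[[-23, -27, 4], [0, 0, -0.03], 60], [[-46, -54, 8], [0, 0, -0.06], 60], [[-69, -81, 12], [0, 0, -0.09], 60], [[-92, -108, 16], [0, 0, -0.12], 60], [[-115, -135, 20], [0, 0, -0.15], 60], [[-138, -162, 24], [0, 0, -0.18], 60], [[-161, -189, 28], [0, 0, -0.21], 60], [[-184, -216, 32], [0, 0, -0.24], 60], [[-207, -243, 36], [0, 0, -0.27], 60], [[-230, -270, 40], [0, 0, -0.3], 60], [[-253, -297, 44], [0, 0, -0.33], 60], [[-276, -324, 48], [0, 0, -0.36], 60]])

```text
clock: 1.1
eef_pos: [0.3158, 0.0832, 0.2555]
tool_rot: [-0.029, 1.0, -0.001, -0.0]
ft_force: [0.5, 0.6, 0.1]
grip_width: 0.0599
```

```bash
python3 -c "
from h import *
go(481,-307,160,1.914)"
```

```text
shift [-142.3 -398.9   96.1] turn [-0.002 -0.001 -0.285] | t 1.1 pos [315.8  83.2 255.5] J [ 0.26 -0.07 -0.47  1.17 -0.    0.2 ] w 59.9 F [0.5 0.6 0.1] T [ 0.01 -0.05 -0.05] tips 72.6
```

Call:
send_rows(moves=[[[-12, -35, 8], [0, 0, -0.03], 50], [[-24, -70, 16], [0, 0, -0.06], 50], [[-37, -105, 25], [0, 0, -0.09], 50], [[-50, -140, 34], [0, 0, -0.12], 50], [[-62, -175, 42], [0, 0, -0.15], 50], [[-75, -210, 50], [0, 0, -0.18], 50], [[-87, -245, 59], [0, 0, -0.2], 50], [[-100, -280, 67], [0, 0, -0.22], 50], [[-112, -315, 76], [0, 0, -0.24], 50], [[-125, -350, 84], [0, 0, -0.26], 50], [[-137, -384, 92], [0, 0, -0.28], 50], [[-142.3, -398.9, 96.1], [0, 0, -0.285], 50]])

```text
clock: 2.1
eef_pos: [0.4818, -0.3108, 0.1583]
tool_rot: [-0.17, 0.986, -0.001, -0.0]
ft_force: [0.6, 0.1, -0.3]
grip_width: 0.0497
```

Run:
```python
from h import *
go(481,-307,81,1.914)
a=[]
o=readout.get_obs();P=o['eef_pos']+[0,0,-.0726]
for n in('top','side'):
    im=np.ascontiguousarray(camera(n)[:,:,::-1])
    p=proj(n,[.481,-.307,.025])[0];print(n,p,proj(n,P),proj(n,[.481,-.307,P[2]])); p=p.astype(int)
    a.append(cv2.resize(im[p[1]-50:p[1]+40,p[0]-45:p[0]+45],None,fx=4.4,fy=4.4,interpolation=cv2.INTER_CUBIC))
cv2.imwrite('pics/g1.png',np.hstack(a))
```

```text
shift [-0.6  4.1 77.3] turn [-0.003 -0.001 -0.002] | t 2.1 pos [ 481.8 -310.8  158.3] J [-0.57  0.48 -0.04  1.05 -0.   -0.91] w 49.7 F [ 0.6  0.1 -0.3] T [0.07 0.03 0.03] tips 72.6
top [406.78657769 244.3446183 ] [[414.51799374 242.81671716]] [[412.73469286 243.14413309]]
side [385.65572128 303.01487775] [[391.72569037 289.33896871]] [[389.60425033 288.29783894]]
```

View pics/g1.png

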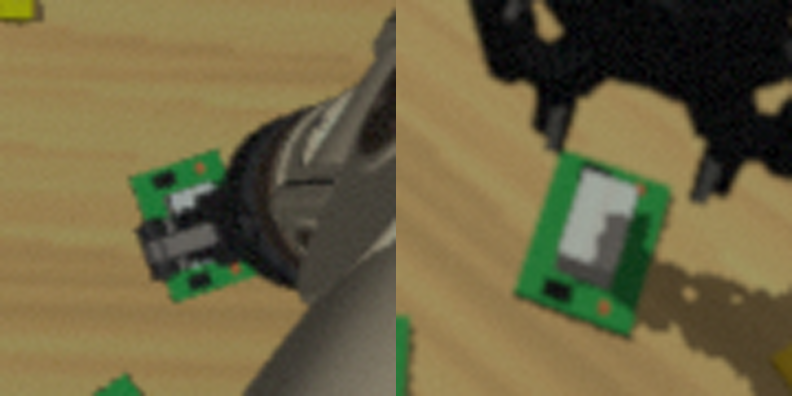

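The side view (right half) shows the fingers either side of the can and aligned with it, so I'm descending.

Call:
send_rows(moves=[[[-0.6, 4, 15], [-0.003, 0, -0.002], 50], [[-0.6, 4, 30], [-0.003, 0, -0.002], 50], [[-0.6, 4, 45], [-0.003, 0, -0.002], 50], [[-0.6, 4, 60], [-0.003, 0, -0.002], 50], [[-0.6, 4, 70], [-0.003, 0, -0.002], 50], [[-0.6, 4, 77.3], [-0.003, 0, -0.002], 50], [[-0.6, 4, 77.3], [-0.003, 0, -0.002], 50], [[-0.6, 4, 77.3], [-0.003, 0, -0.002], 40], [[-0.6, 4, 77.3], [-0.003, 0, -0.002], 32], [[-0.6, 4, 77.3], [-0.003, 0, -0.002], 28], [[-0.6, 4, 77.3], [-0.003, 0, -0.002], 25], [[-0.6, 4, 77.3], [-0.003, 0, -0.002], 15]])

```text
clock: 3.2
eef_pos: [0.4808, -0.3061, 0.0821]
tool_rot: [-0.17, 0.985, 0.0, -0.0]
ft_force: [-0.9, 0.1, 4.3]
grip_width: 0.0227
```

Call:
send_rows(moves=[[[0, 0, 0], [0, 0, 0], 15], [[0, 0, 0], [0, 0, 0], 15], [[0, 0, 0], [0, 0, 0], 15], [[0, 0, 0], [0, 0, 0], 15]])

```text
clock: 3.53
eef_pos: [0.4808, -0.306, 0.0821]
tool_rot: [-0.17, 0.985, 0.0, -0.0]
ft_force: [0.2, -0.3, 2.5]
grip_width: 0.0225
```

```bash
python3 -c "
from h import *
go(481,-307,200,1.914)"
```

```text
shift [   0.2   -0.9 -117.9] turn [ 0.001 -0.001 -0.002] | t 3.53 pos [ 480.8 -306.    82.1] J [-0.57  0.56 -0.13  0.88 -0.   -0.91] w 22.5 F [ 0.2 -0.3  2.5] T [ 0.03  0.03 -0.  ] tips 72.6
```

Call:
send_rows(moves=[[[0, 0, -5], [0, 0, 0], 15], [[0, 0, -12], [0, 0, 0], 15], [[0, 0, -25], [0, 0, 0], 15], [[0, 0, -45], [0, 0, 0], 15], [[0, 0, -65], [0, 0, 0], 15], [[0, 0, -85], [0, 0, 0], 15], [[0, 0, -105], [0, 0, 0], 15], [[0, 0, -118], [0, 0, 0], 15], [[0, 0, -118], [0, 0, 0], 15]])

```text
clock: 4.28
eef_pos: [0.4825, -0.3071, 0.2042]
tool_rot: [-0.17, 0.985, -0.002, 0.002]
ft_force: [1.2, -0.7, -0.6]
grip_width: 0.0224
```

```bash
python3 -c "
from h import *
go(523.7,122.7,200,1.292)"
```

```text
shift [-182.8  391.2    2.9] turn [-0.004  0.005  0.62 ] | t 4.28 pos [ 482.5 -307.1  204.2] J [-0.57  0.44  0.02  1.15 -0.   -0.91] w 22.4 F [ 1.2 -0.7 -0.6] T [-0.   -0.07  0.03] tips 72.6
```

Call:
send_rows(moves=[[[-8, 18, 0], [0, 0, 0.03], 15], [[-22, 46, 0], [0, 0, 0.08], 15], [[-36, 78, 0], [0, 0, 0.13], 15], [[-51, 110, 0], [0, 0, 0.18], 15], [[-66, 142, 0], [0, 0, 0.23], 15], [[-81, 174, 0], [0, 0, 0.28], 15], [[-96, 206, 0], [0, 0, 0.33], 15], [[-111, 238, 0], [0, 0, 0.38], 15], [[-126, 270, 0], [0, 0, 0.43], 15], [[-141, 302, 0], [0, 0, 0.48], 15], [[-156, 334, 0], [0, 0, 0.53], 15], [[-168, 360, 1], [0, 0, 0.57], 15]])

```text
clock: 5.28
eef_pos: [0.5198, 0.0908, 0.2015]
tool_rot: [0.114, 0.993, -0.001, 0.002]
ft_force: [0.5, -0.5, -1.0]
grip_width: 0.0225
```

```bash
python3 -c "
from h import *
go(523.7,122.7,160,1.292)"
```

```text
shift [ 3.7 32.1 41.4] turn [-0.002  0.005  0.049] | t 5.28 pos [519.8  90.8 201.5] J [ 0.17  0.36 -0.11  1.1  -0.    0.4 ] w 22.5 F [ 0.5 -0.5 -1. ] T [-0.02  0.04 -0.01] tips 72.6
```

Call:
send_rows(moves=[[[1, 9, 8], [0, 0.002, 0.02], 15], [[2, 18, 18], [-0.001, 0.004, 0.03], 15], [[3, 26, 28], [-0.002, 0.005, 0.04], 15], [[3.7, 32, 38], [-0.002, 0.005, 0.049], 15], [[3.7, 32, 41.4], [-0.002, 0.005, 0.049], 15], [[3.7, 32, 41.4], [-0.002, 0.005, 0.049], 15], [[3.7, 32, 41.4], [-0.002, 0.005, 0.049], 15]])

```text
clock: 5.87
eef_pos: [0.5234, 0.122, 0.1596]
tool_rot: [0.139, 0.99, -0.0, -0.0]
ft_force: [-0.5, -0.0, 0.1]
grip_width: 0.0226
```

```bash
cat > look.py <<'E'
from h import *
import sys
name=sys.argv[1];go(523.7,122.7,110,1.292);a=[]
o=readout.get_obs();P=o['eef_pos']
for n in('top','side'):
    im=np.ascontiguousarray(camera(n)[:,:,::-1]);p=proj(n,[.524,.123,.05])[0].astype(int)
    h=cv2.cvtColor(im,cv2.COLOR_BGR2HSV);H,S,V=[h[...,i].astype(int) for i in range(3)]
    try:
        g,c=comp((H>40)&(H<85)&(S>80)&(V>40),p,50);print(n,'plate',rect(n,g,P[2]-.0821+.005),g.sum())
    except ValueError: print('none')
    a.append(cv2.resize(im[p[1]-50:p[1]+40,p[0]-45:p[0]+45],None,fx=4.4,fy=4.4,interpolation=cv2.INTER_CUBIC))
cv2.imwrite(f'pics/{name}.png',np.hstack(a))
E
python3 look.py p1
```

```text
shift [-0.1  0.8 49.6] turn [-0.001 -0.001 -0.   ] | t 5.87 pos [523.4 122.  159.6] J [ 0.23  0.42 -0.14  1.02 -0.    0.51] w 22.6 F [-0.5 -0.   0.1] T [-0.02  0.04 -0.04] tips 72.6
top plate (array([500.7, 125.3]), array([47.1, 25. ]), np.float64(1.319)) 143
side plate (array([525.1, 123.1]), array([71.1, 53.1]), np.float64(-0.287)) 252
```

View pics/p1.png

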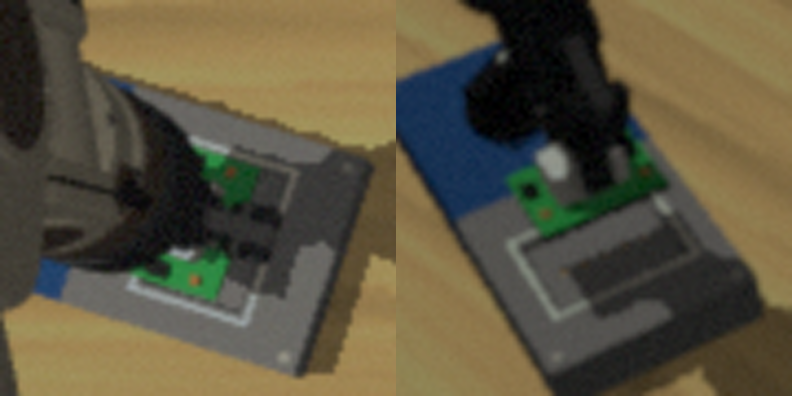

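The board is held level. In the side view its plate is within 1 mm of the pocket target. I'll lower it to about 4 mm above the station and check again.

Call:
send_rows(moves=[[[0.3, 0.5, 8], [-0.001, -0.001, 0], 15], [[0.3, 0.5, 16], [-0.001, -0.001, 0], 15], [[0.3, 0.5, 24], [-0.001, -0.001, 0], 15], [[0.3, 0.5, 32], [-0.001, -0.001, 0], 15], [[0.3, 0.5, 38], [-0.001, -0.001, 0], 15], [[0.3, 0.5, 41], [-0.001, -0.001, 0], 15], [[0.3, 0.5, 41], [-0.001, -0.001, 0], 15], [[0.3, 0.5, 41], [-0.001, -0.001, 0], 15]])

```text
clock: 6.63
eef_pos: [0.5238, 0.1226, 0.1192]
tool_rot: [0.139, 0.99, 0.0, 0.001]
ft_force: [-0.1, -0.5, -0.5]
grip_width: 0.0226
```

```bash
python3 look.py p2
```

```text
shift [0.2 0.  9.2] turn [ 0.001  0.002 -0.001] | t 6.63 pos [523.8 122.6 119.2] J [ 0.23  0.46 -0.19  0.92  0.    0.51] w 22.6 F [-0.1 -0.5 -0.5] T [-0.    0.02  0.01] tips 72.6
top plate (array([493.9, 124.2]), array([48.4, 26. ]), np.float64(-1.28)) 127
side plate (array([524. , 123.3]), array([70.5, 52.4]), np.float64(-0.302)) 224
```

View pics/p2.png

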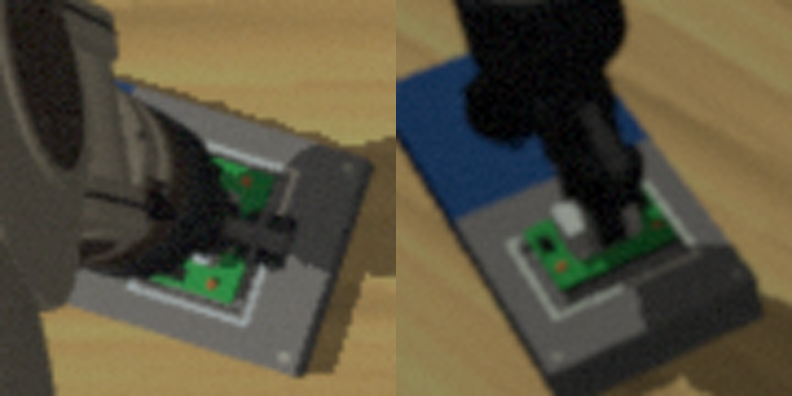

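The board sits inside the frame in both views, and the side view gives an offset under 1 mm. I'm lowering it slowly and watching the force.

Call:
send_rows(moves=[[[0.1, 0.3, 2], [0.001, 0.001, 0], 15], [[0.1, 0.3, 3.5], [0.001, 0.001, 0], 15], [[0.1, 0.3, 5], [0.001, 0.001, 0], 15], [[0.1, 0.3, 6], [0.001, 0.001, 0], 15], [[0.1, 0.3, 7], [0.001, 0.001, 0], 15], [[0.1, 0.3, 8], [0.001, 0.001, 0], 15], [[0.1, 0.3, 8], [0.001, 0.001, 0], 15]])

```text
clock: 7.32
eef_pos: [0.5243, 0.1228, 0.1121]
tool_rot: [0.139, 0.99, 0.0, 0.001]
ft_force: [0.7, -1.3, -0.7]
grip_width: 0.0224
```

```bash
python3 -c "
from h import *
go(523.8,122.9,109,1.292)"
```

```text
shift [ 0.5 -0.1  3.1] turn [ 0.001  0.002 -0.001] | t 7.32 pos [524.3 122.8 112.1] J [ 0.23  0.47 -0.19  0.9  -0.    0.51] w 22.4 F [ 0.7 -1.3 -0.7] T [-0.17  0.   -0.12] tips 72.6
```

Call:
send_rows(moves=[[[0.3, 0, 1], [0.001, 0.002, 0], 15], [[0.3, 0, 2], [0.001, 0.002, 0], 15], [[0.3, 0, 3], [0.001, 0.002, 0], 15], [[0.3, 0, 3.4], [0.001, 0.002, 0], 15], [[0.3, 0, 3.4], [0.001, 0.002, 0], 15]])

```text
clock: 7.73
eef_pos: [0.524, 0.1229, 0.1091]
tool_rot: [0.139, 0.99, -0.0, 0.0]
ft_force: [-1.5, 0.1, 4.5]
grip_width: 0.0229
```

```bash
python3 -c "
from h import *
go(523.8,122.9,109,1.292)"
```

```text
shift [ 0.1 -0.1  0.1] turn [-0.     0.    -0.001] | t 7.73 pos [524.  122.9 109.1] J [ 0.23  0.48 -0.19  0.9  -0.    0.51] w 22.9 F [-1.5  0.1  4.5] T [-0.1   0.37  0.03] tips 72.6
```

It touches down at exactly the expected floor height (109.1 = 82.1 + 27). I'm releasing it and lifting.

Call:
send_rows(moves=[[[0, 0, 0], [0, 0, 0], 26], [[0, 0, 0], [0, 0, 0], 32], [[0, 0, 0], [0, 0, 0], 40], [[0, 0, 0], [0, 0, 0], 46], [[0, 0, 0], [0, 0, 0], 46], [[0, 0, -5], [0, 0, 0], 46], [[0, 0, -15], [0, 0, 0], 46], [[0, 0, -30], [0, 0, 0], 46], [[0, 0, -50], [0, 0, 0], 46], [[0, 0, -70], [0, 0, 0], 46], [[0, 0, -85], [0, 0, 0], 46], [[0, 0, -85], [0, 0, 0], 46]])

```text
clock: 8.73
eef_pos: [0.5262, 0.1235, 0.1987]
tool_rot: [0.139, 0.99, 0.001, 0.004]
ft_force: [1.2, -1.4, 0.1]
grip_width: 0.0461
```

```bash
python3 -c "
from h import *
go(559.5,247.7,180,1.892)"
```

```text
shift [  2.4 128.5  19.2] turn [ 0.001  0.008 -0.601] | t 8.73 pos [526.2 123.5 198.7] J [ 0.23  0.38 -0.08  1.1  -0.    0.51] w 46.1 F [ 1.2 -1.4  0.1] T [-0.01 -0.03  0.05] tips 72.6
```

Call:
send_rows(moves=[[[0.3, 16, 0], [0, 0.008, -0.08], 50], [[0.6, 36, 0], [0, 0.008, -0.18], 50], [[1, 58, 0], [0, 0.008, -0.28], 50], [[1.3, 80, 2], [0, 0.008, -0.38], 50], [[1.8, 100, 4], [0, 0.008, -0.48], 50], [[2, 118, 8], [0, 0.008, -0.56], 50], [[2.4, 128.5, 14], [0, 0.008, -0.601], 50], [[2.4, 128.5, 19], [0, 0.008, -0.601], 50], [[2.4, 128.5, 19], [0, 0.008, -0.601], 50], [[2.4, 128.5, 19], [0, 0.008, -0.601], 50]])

```text
clock: 9.57
eef_pos: [0.5588, 0.2469, 0.1794]
tool_rot: [-0.159, 0.987, 0.0, -0.001]
ft_force: [-0.7, 0.1, 0.3]
grip_width: 0.0501
```

```bash
cat > look2.py <<'E'
from h import *
import sys
name=sys.argv[1];go(559.5,247.7,117,1.892);a=[]
for n in('top','side'):
    im=np.ascontiguousarray(camera(n)[:,:,::-1]);p=proj(n,[.524,.123,.032])[0].astype(int)
    h=cv2.cvtColor(im,cv2.COLOR_BGR2HSV);H,S,V=[h[...,i].astype(int) for i in range(3)]
    g,c=comp((H>40)&(H<85)&(S>80)&(V>40),p,40);print(n,'plate',rect(n,g,.032),g.sum())
    k,c=comp((S<70)&(V>110),p,12);print(n,'can',rect(n,k,.052),k.sum())
    p=proj(n,[.54,.19,.06])[0].astype(int)
    a.append(cv2.resize(im[p[1]-50:p[1]+50,p[0]-45:p[0]+55],None,fx=4,fy=4,interpolation=cv2.INTER_CUBIC))
cv2.imwrite(f'pics/{name}.png',np.hstack(a))
E
python3 look2.py d1
```

```text
shift [-1.1  0.5 62.4] turn [ 0.001 -0.002 -0.001] | t 9.57 pos [558.8 246.9 179.4] J [0.42 0.53 0.11 1.15 0.   0.1 ] w 50.1 F [-0.7  0.1  0.3] T [ 0.01  0.04 -0.05] tips 72.6
top plate (array([524. , 122.4]), array([71.2, 51. ]), np.float64(-0.275)) 415
top can (array([523.9, 122.9]), array([39.7, 23.2]), np.float64(-0.272)) 182
side plate (array([524.7, 123.2]), array([71.5, 52.1]), np.float64(-0.286)) 251
side can (array([525. , 124.4]), array([39.4, 24.9]), np.float64(-0.317)) 126
```

View pics/d1.png

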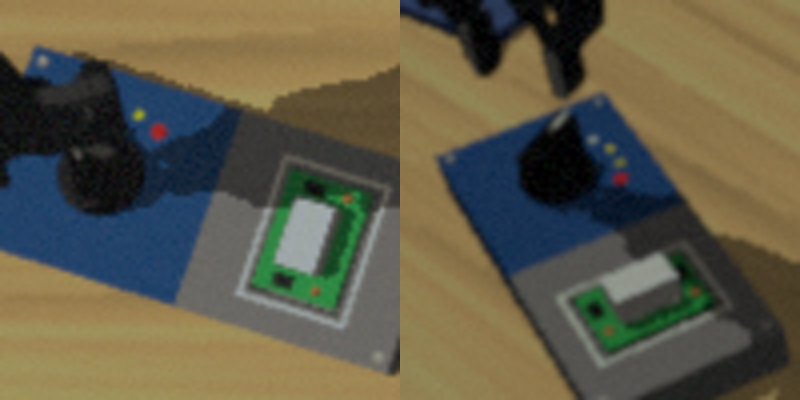

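The board is seated: both views put it at (524,123) with yaw about -0.28, and the frame is even all round it. Now I'm going down onto the dial's bar.

Call:
send_rows(moves=[[[-1, 0.8, 15], [0.001, -0.002, 0], 50], [[-1, 0.8, 30], [0.001, -0.002, 0], 50], [[-1, 0.8, 45], [0.001, -0.002, 0], 50], [[-1, 0.8, 57], [0.001, -0.002, 0], 50], [[-1, 0.8, 63], [0.001, -0.002, 0], 50], [[-1, 0.8, 63], [0.001, -0.002, 0], 40], [[-1, 0.8, 63], [0.001, -0.002, 0], 30], [[-1, 0.8, 63], [0.001, -0.002, 0], 22], [[-1, 0.8, 63], [0.001, -0.002, 0], 16], [[-1, 0.8, 63], [0.001, -0.002, 0], 5], [[-1, 0.8, 63], [0.001, -0.002, 0], 5], [[-1, 0.8, 63], [0.001, -0.002, 0], 5]])

```text
clock: 10.67
eef_pos: [0.5609, 0.2476, 0.1188]
tool_rot: [-0.159, 0.987, -0.0, 0.002]
ft_force: [-0.6, -3.3, 6.0]
grip_width: 0.0124
```

```bash
python3 -c "
from h import *
go(559.8,247.8,116.4,0.692)"
```

```text
shift [1.  0.6 2.4] turn [0.002 0.005 1.198] | t 10.67 pos [560.9 247.6 118.8] J [ 0.42  0.59  0.04  1.01 -0.    0.1 ] w 12.4 F [-0.6 -3.3  6. ] T [-0.62  0.04  0.  ] tips 72.6
```

Call:
send_rows(moves=[[[0, 0, 0], [0, 0, 0.04], 5], [[0, 0, 0], [0, 0, 0.12], 5], [[0, 0, 0], [0, 0, 0.2], 5], [[0, 0, 0], [0, 0, 0.3], 5], [[0, 0, 0], [0, 0, 0.4], 5], [[0, 0, 0], [0, 0, 0.5], 5], [[0, 0, 0], [0, 0, 0.6], 5], [[0, 0, 0], [0, 0, 0.7], 5], [[0, 0, 0], [0, 0, 0.8], 5], [[0, 0, 0], [0, 0, 0.9], 5], [[0, 0, 0], [0, 0, 1.0], 5], [[0, 0, 0], [0, 0, 1.05], 5]])

```text
clock: 11.67
eef_pos: [0.5605, 0.2454, 0.1188]
tool_rot: [0.36, 0.933, -0.001, 0.003]
ft_force: [-2.0, -7.2, 3.9]
grip_width: 0.0131
```

```bash
python3 -c "
from h import *
go(559.8,247.8,118.8,0.692)"
```

```text
shift [ 2.1  1.4 -0. ] turn [-0.     0.006  0.143] | t 11.67 pos [560.5 245.4 118.8] J [ 0.41  0.59  0.03  1.01 -0.01  1.15] w 13.1 F [-2.  -7.2  3.9] T [-1.5   0.24  0.11] tips 72.6
```

Call:
send_rows(moves=[[[0, 0, 0], [0, 0, 0.05], 5], [[0, 0, 0], [0, 0, 0.1], 5], [[0, 0, 0], [0, 0, 0.15], 5], [[0, 0, 0], [0, 0, 0.16], 5], [[0, 0, 0], [0, 0, 0.16], 5], [[0, 0, 0], [0, 0, 0.16], 5]])

```text
clock: 12.17
eef_pos: [0.5602, 0.245, 0.1188]
tool_rot: [0.433, 0.902, -0.002, 0.003]
ft_force: [-2.0, -4.1, 1.6]
grip_width: 0.0126
```

```bash
sed -i 's/\[.54,.19,.06\]/[.55,.21,.06]/' look2.py; python3 look2.py d2; python3 -c "
from h import *
go(559.8,247.8,118.8,0.692)"
```

```text
shift [2.5 1.1 1.8] turn [-0.004  0.005 -1.216] | t 12.17 pos [560.2 245.  118.8] J [ 0.41  0.59  0.03  1.01 -0.01  1.31] w 12.6 F [-2.  -4.1  1.6] T [-0.61  0.24  0.12] tips 72.6
top plate (array([523.9, 122.5]), array([71. , 51.1]), np.float64(-0.275)) 421
top can (array([522. , 123.4]), array([35.8, 23.2]), np.float64(-0.269)) 149
side plate (array([524.6, 123.2]), array([71.7, 52. ]), np.float64(-0.287)) 239
side can (array([523. , 124.7]), array([37.3, 23.7]), np.float64(-0.265)) 104
shift [ 2.4  1.4 -0. ] turn [-0.001  0.006 -0.017] | t 12.27 pos [560.2 245.  118.8] J [ 0.41  0.59  0.03  1.01 -0.01  1.31] w 12.7 F [-1.2 -3.1  3.3] T [-0.67  0.36  0.18] tips 72.6
```

View pics/d2.png

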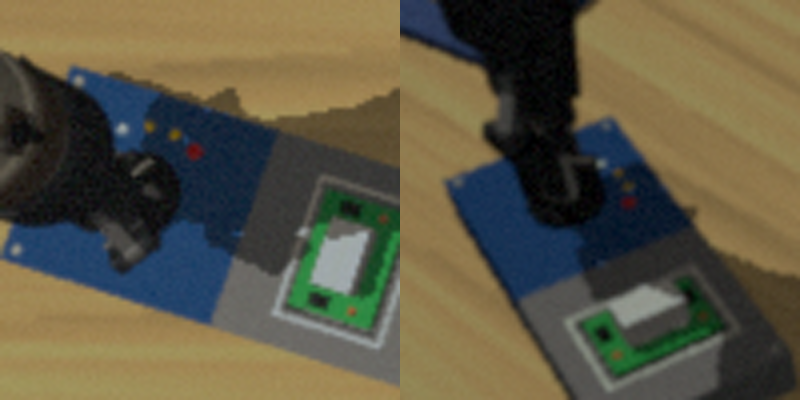

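The view is tight, so I'll enlarge the dial. I'll also compute where the pointer tip should project for several dial angles.

Run:
```python
from h import *
A=np.array([.5598,.2478]);a=[]
for n in('top','side'):
    im=np.ascontiguousarray(camera(n)[:,:,::-1]);p=proj(n,[*A,.06])[0].astype(int);o=p-[24,24]
    a.append(cv2.resize(im[o[1]:o[1]+48,o[0]:o[0]+48],None,fx=8,fy=8,interpolation=cv2.INTER_CUBIC))
    for th in(0,.4,.8,1.0,1.2):
        y=.321-th;d=np.array([np.cos(y),np.sin(y)])
        print(n,th,[np.round((proj(n,[*(A+r*d),.068])[0]-o)*8) for r in(.006,.025)])
    print('red',np.round((proj(n,[*(A+.035*np.array([np.cos(-.879),np.sin(-.879)])),.032])[0]-o)*8))
cv2.imwrite('pics/d3.png',np.clip(np.hstack(a)*1.8,0,255))
```

```text
top 0 [array([180., 168.]), array([164., 104.])]
top 0.4 [array([189., 167.]), array([199., 101.])]
top 0.8 [array([197., 170.]), array([232., 111.])]
top 1.0 [array([200., 172.]), array([246., 121.])]
top 1.2 [array([203., 175.]), array([258., 134.])]
red [328. 132.]
side 0 [array([203., 162.]), array([236., 125.])]
side 0.4 [array([209., 165.]), array([259., 137.])]
side 0.8 [array([212., 169.]), array([272., 154.])]
side 1.0 [array([212., 171.]), array([273., 164.])]
side 1.2 [array([212., 174.]), array([272., 174.])]
red [326. 261.][ WARN:0@0.712] global loadsave.cpp:1063 imwrite_ Unsupported depth image for selected encoder is fallbacked to CV_8U.
```

View pics/d3.png

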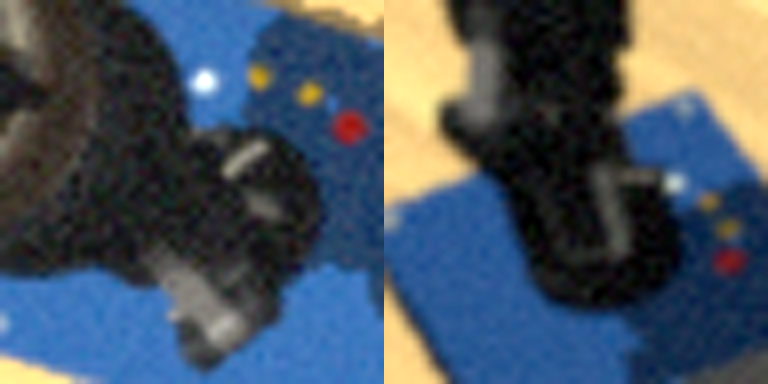

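The pointer line matches the predicted 1.2 rad line in both views: its slope in the top view, and horizontal at row 175 in the side view. I'll hold it a little longer, then confirm it stays still.

Call:
send_rows(moves=[[[0, 0, 0], [0, 0, 0.01], 5], [[0, 0, 0], [0, 0, 0.01], 5], [[0, 0, 0], [0, 0, 0.01], 5], [[0, 0, 0], [0, 0, 0.01], 5], [[0, 0, 0], [0, 0, 0.01], 5], [[0, 0, 0], [0, 0, 0.01], 5], [[0, 0, 0], [0, 0, 0.01], 5], [[0, 0, 0], [0, 0, 0.01], 5], [[0, 0, 0], [0, 0, 0.01], 5], [[0, 0, 0], [0, 0, 0.01], 5]])

```text
clock: 13.2
eef_pos: [0.5602, 0.245, 0.1188]
tool_rot: [0.438, 0.899, -0.002, 0.003]
ft_force: [-2.1, -3.6, 1.7]
grip_width: 0.0126
```

Run:
```python
from h import *
go(559.8,247.8,118.8,0.692)
im=np.ascontiguousarray(camera('top')[:,:,::-1]);p=proj('top',[.5598,.2478,.06])[0].astype(int)
c=im[p[1]-8:p[1]+1,p[0]:p[0]+12].max(2).astype(int);ys,xs=np.where(c>np.percentile(c,88))
print('line px',list(zip(xs,ys)))
im0=cv2.imread('pics/top0.png')
for n,q in(('adapter',(346,258)),('fuse',(365,189)),('antenna',(246,128))):
    s=np.s_[q[1]-12:q[1]+12,q[0]-12:q[0]+12];print(n,np.abs(im[s].astype(int)-im0[s]).mean().round(1))
```

```text
shift [ 2.4  1.4 -0. ] turn [-0.001  0.006 -0.027] | t 13.2 pos [560.2 245.  118.8] J [ 0.41  0.59  0.03  1.01 -0.01  1.32] w 12.6 F [-2.1 -3.6  1.7] T [-0.69  0.3   0.12] tips 72.6
line px [(np.int64(0), np.int64(0)), (np.int64(11), np.int64(0)), (np.int64(7), np.int64(2)), (np.int64(8), np.int64(2)), (np.int64(5), np.int64(3)), (np.int64(6), np.int64(3)), (np.int64(7), np.int64(3)), (np.int64(8), np.int64(3)), (np.int64(4), np.int64(4)), (np.int64(5), np.int64(4)), (np.int64(6), np.int64(4)), (np.int64(4), np.int64(5)), (np.int64(5), np.int64(5))]
adapter 27.6
fuse 9.8
antenna 9.1
```

The dial is steady. The adapter patch changed more than the others, so I'm checking whether that is a shadow.

Run:
```python
from h import *
a=[]
for n in('top','side'):
  im0=cv2.imread(f'pics/{n}0.png');im=np.ascontiguousarray(camera(n)[:,:,::-1]);q=(346,258) if n=='top' else (317,273)
  s=np.s_[q[1]-24:q[1]+24,q[0]-24:q[0]+24]
  a.append(np.hstack([cv2.resize(i[s],None,fx=6,fy=6) for i in(im0,im)]))
cv2.imwrite('pics/a.png',np.vstack(a))
```

```text
(no output)
```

View pics/a.png

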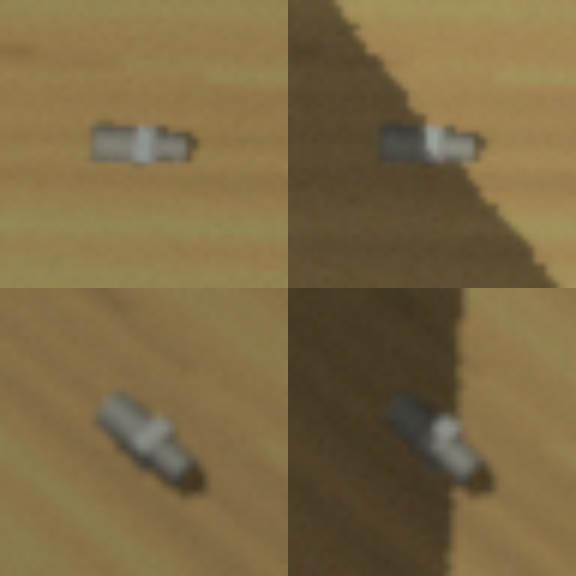

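It is only the arm's shadow; the adapter is in the same place in both views. Handing in.

```bash
python3 -c "
from workcell import order
print(order.job_done())"
```

```text
the job is handed in; nothing more can be done
None
```

I set the smaller green board in the pocket and let go of it. I then turned the dial clockwise to the red dot and handed the job in at about 13 s with the gripper still holding the dial. The hand-in gives no verdict, so this rests on my own checks.

- **Board:** it touched down at exactly the expected floor height. After release both cameras put it within about 1 mm of the measured pocket centre (524, 123 mm). It was square to within about 0.01 rad by its plate outline. It had not moved after the dial was turned.
- **Dial:** the tool turned about 1.22 rad, and the pointer line matched the predicted 1.2 rad position in both views. The pose stayed still for a second with the fingers closed on the bar at 12.6 mm and a steady load.
- **Other parts:** comparing top-view pictures from start and end showed little change at the antenna and fuse holder. The adapter's patch had changed more, but both views showed that was the arm's shadow and the adapter had not moved.
- **Disagreements:**
  - While the dial turned, the tool was pushed about 2.5 mm sideways, with up to 7 N on it. My estimate of the dial's axis was therefore slightly off, and I held it at the displaced position.
  - The gripper read about 1.5 mm under nominal on both the can and the bar.
  - The can outlines, partly shadowed or hidden, scattered by about 2 mm and in one view 0.04 rad. I relied on the plate outlines instead.

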